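# Fetch the bud vase from under the riser with the reacher

### The job

The blue bud vase has slid to the back of the low clear riser: take the reacher by its grip and trigger, run its open jaws in around the vase, and squeeze the trigger until the jaws hold the vase firmly but gently (about 5 N; over 10 N cracks it). Keeping it gripped and upright, draw it out until it stands well on the kraft sheet, then let it go and leave the reacher lying flat on the counter. Touch the vase with nothing but the reacher, do not bump the riser hard, and leave everything else where it stands.

Things in the scene. Friction and masses are not known exactly. Their poses are not given: they have to be found in the camera images.
- riser: low display riser fixed to the counter: clear top 8 mm thick, white sides (10 mm) and back (8 mm); 360 mm wide (y), 200 deep (x), 78 tall; the gap below is 70 mm high, 340 wide, open at the front only. Origin on the counter under the middle of its front edge; x runs from there inwards (the back's inner face at x = 192 mm), z up
- sheet (a point): middle of a brown kraft sheet taped to the counter in front of the riser (blue tape at two corners), paper thin, 200 mm along x and 300 mm along y of the riser's axes, which are this point's too; it lies 105 mm out from the riser's front edge
- vase_mid (a point): centre of the blue bud vase, 28 mm above its foot: straight body 36 mm in diameter and 42 mm high, a narrower neck above, 56 mm tall in all, about 0.12 kg. It stands deep under the riser, its centre 125 to 165 mm in from the front edge and 43 to 72 mm to one side of the riser's middle line
- vase: the same blue bud vase; origin at the centre of its foot, z up along its axis
- grip (a point): on the reacher, midway between its fixed orange grip plate (at +y) and red trigger plate (at -y), 45 mm above the counter. The plates are upright, 44 mm long (x), 6 to 68 mm above the counter, 60 mm over their outer faces, and are pinched together from above along y. x points along the reacher to its jaws, z up
- jaws (a point): on the reacher, 250 mm ahead of point grip along x, 24 mm above the counter, same axes: between the open jaws. These are upright rubber pads 40 mm long (x = -23 to +17 mm from here), 8 to 38 mm above the counter; the moving one's face is 28 mm to -y, the other's 20 to 34 mm to +y. The head is 107 mm wide outside
- reacher: the reacher, about 0.26 kg, 350 mm long, lying on its flat feet on the counter, on which it can be slid while held; origin on the counter under point grip, same axes. The jaw on its grip side is set by a thumbscrew up to 14 mm inwards, differently each time, so where the jaws begin to bear on a thing must be found by feel
- reacher_trigger (a joint): travel of the red trigger plate towards the orange grip plate: 0 released, 0.032 m fully squeezed, against a return spring of 5 N rising to 8 N. It carries the moving jaw the same distance towards the other jaw; let go, it springs open
- reacher_jaw: the moving jaw (pad at -y), carried by the trigger on springs: once it bears on a thing, every further mm of trigger travel adds 2.5 N to the jaw's force and to that felt at the trigger (on top of the return spring and of the feet's friction on the counter; the grip can ease when drawn along). Its origin is the reacher's, shifted to +y by the trigger's travel less the springs' give
- twin: white bud vase, 36 mm across, 56 mm tall, standing under the riser 85 to 145 mm to one side (left or right) of the blue one; origin at the centre of its foot (to be left alone)
- planter: white ceramic planter, 130 mm across, 120 mm tall; origin at the centre of its foot (to be left alone)
- pump: white bottle with black cap, 64 mm across, 150 mm tall; origin at the centre of its foot (to be left alone)
- spool: red ribbon spool lying flat, 60 mm across, 35 mm tall; origin at the centre of its underside (to be left alone)
- terracotta_pot: small terracotta pot on top of the riser, 56 mm across, 50 mm tall; origin at the centre of its foot (to be left alone)
- pruner: closed green-handled pruner lying on the counter, 165 mm long; origin on its underside near the middle (to be left alone)
- tag_box: cardboard box, 110 x 80 x 50 mm; origin at the centre of its underside (to be left alone)

How it is judged:
On the way, in this order (a step that is already met when the one before it is completed fails the run):
1. the reacher's jaws stand on either side of the vase, still deep under the riser (x of vase_mid in the frame of jaws between -0.021 and 0.016 m and y of vase_mid in the frame of jaws between -0.018 and 0.018 m and x of vase_mid in the frame of riser above 0.09 m), for 0.1 s.
2. the moving jaw presses the vase with more than 2 N under the riser (contact force between reacher_jaw and vase above 2 N and x of vase_mid in the frame of riser above 0.09 m), for 0.3 s.
3. the vase has been drawn clear of the riser onto the kraft sheet, still gripped (over 0.8 N) (contact force between reacher_jaw and vase above 0.8 N and x of vase_mid in the frame of riser below -0.04 m), for 0.1 s.
At the end, for the whole second after the job is handed in: The blue vase stands upright (0.1 rad) and still on the counter, centre 23 to 190 mm before the riser's front and within 135 mm of the sheet's middle line; the jaw presses it under 0.5 N; the reacher lies flat (0.1 rad) and still on the counter (x of vase_mid in the frame of riser between -0.19 and -0.023 m and y of vase_mid in the frame of riser between -0.135 and 0.135 m and angle between each of vase, reacher's own z axis and vertical below 0.1 rad and height (world z) of vase between -0.004 and 0.006 m and linear speed of each of vase, reacher below 0.02 m/s and contact force between reacher_jaw and vase below 0.5 N and height (world z) of reacher below 0.01 m); the robot touches nothing.
It fails at once if the moving jaw presses the vase with more than 10 N (contact force between reacher_jaw and vase above 10 N).
It fails at once if the vase tips by more than 0.35 rad (angle between vase's own z axis and vertical above 0.35 rad).
It fails at once if the fingers or the arm touch the vase (contact force between any of the fingers, the arm and vase above 0.2 N).
It fails at once if the reacher or the robot strikes the riser with more than 15 N (contact force between any of reacher, the fingers, the arm and riser above 15 N).
It fails at once if a bystander is moved by more than 20 mm (distance of any of twin, planter, pump, spool, terracotta_pot, pruner, tag_box from where it was at the start of the episode above 0.02 m).
It also fails if it takes over 72 s, if anything falls off the work surface, if the arm or the gripper's body presses on something with over 40 N, if the wrist force passes 120 N, or if a joint passes its speed limit or range.

### The arm

A 7-joint arm with a two-finger parallel gripper is mounted at the origin on the work surface. World frame = base frame: x ahead of the robot, y to its left, z up, the work surface at z = 0. Lengths are in m, angles in rad, forces in N, time in s.
With the tool pointing down it reaches from about 0.425 to 0.925 m from the base axis. Payload 6.8 kg.
Tool frame: the origin (TCP) lies at the very end of the fingers, on their centre line; the grasp point (between the pads) lies 19 mm behind it; z points along the fingers, y is the line along which they close (so a half turn about z gives the same grasp; the last joint's range is limited). The gripper opens to 85 mm and grips with 20 to 120 N. Pads are 22 mm wide; open, the fingers measure 114 mm over their backs; the gripper's body (76 mm by 85 mm) begins 54 mm behind the grasp point. The pads swing forward as they close: fully open they stand 13 mm farther back than shut.
Start: joints at [-1.424, 0.477, 0.022, 1.555, -0.011, 1.109, -0.083], TCP at [0.17, 0.653, 0.231] pointing down, gripper open.
Joint ranges: [-2.96, 2.96], [-0.34, 2.1], [-1.41, 1.46], [0.24, 2.44], [-1.37, 4.51], [0.17, 1.92], [-2.96, 2.96]. Speed limits (rad/s): [2.39, 2.39, 3.14, 3.14, 3.14, 3.14, 3.14].

### API

Orientations are given as a unit quaternion [w, x, y, z].
In Python, from station import bot gives the robot as it stands.
- The arm moves only by the tool jog_arm, never from a script. Its argument "motion" is a list of rows, each a list of 7 numbers: the turn, a rotation vector about the tool's x, y, z in rad, then the shift along the tool's x, y, z in mm, then the finger opening in mm, from 0 to 85.4. A call has 1 to 10 rows; each row is the pose to reach, as a shift and turn from the pose commanded when the call began, along the tool's axes at that moment; what a row does not reach only later rows make up. A row lasts 1/8 s, in which the tool goes at most 62.5 mm and 10.7 degrees, less where a joint would pass 70% of its speed; a pose out of reach is approached as far as the arm can. A call with a gripper value outside its range is refused whole. The fingers move at their own pace and stop on an object; "grip_force" is the grip in N (left out, the last holds). Time passes only in rows, so rows that repeat a pose let the fingers close. It gives the time, the measured TCP pose, the force, the opening and the grip force at its end, in the units of the state.
- bot.get_obs(): the state, without advancing time (a new reading comes with each control period).
- bot.read_camera(name): name is "scene" or "top" or "wrist"; returns a dict with "pixels" (480x640x3 uint8, red, green, blue), "camera_matrix" (3x3 intrinsics, pixels), "T" (4x4, takes a point from camera to world coordinates); the wrist camera has in their place "tool_from_camera" (4x4, takes a point from camera to tool coordinates, whose origin is the TCP and whose axes are the flange's). Camera axes: x right, y down, z forward; pixel columns grow to the right and rows downward; lengths in m; the calibration is good to about 2 mm. A picture is of the moment at which its call begins: read the wrist's pose just before it. There is no depth.
- bot.hand_in(): hands the job in; it is judged then, once.
Trained networks look in a picture, given as the dict that the camera call returned (one of the last four; its "shot" number tells which), for a name from the list of things; names that differ only in an ending like _2 or _b are one class to them, and where a whole thing is asked for, a point or a joint stands for the part that bears it (a point fixed in the world has none). Each returns a list of dicts, best first, with "score" (0 to 1); they miss things now and then, are a little off and sometimes report something else, mostly with a low value. They report only what shows in the picture. A call takes as long as a camera call.
- bot.spot_in(thing, picture): "xy" ([column, row] in pixels, amid what is visible of it).
- bot.tip_of(thing, picture): "xy" ([column, row] in pixels: a listed point, or the origin of a listed thing).
The state is a dict: "t": time; "q": joint angles; "joint_vel": joint speeds; "joint_torque": joint torques, N m; "eef_pos": TCP position; "tool_rot": TCP orientation; "contact_force": force on the tool from outside, world axes, zero at the start; "torque": the same for the moment, N m; "gripper_width": opening from 0.0 (shut) to 1.0 (fully open); "grasp_force": force on a finger pad.
Only numpy, scipy, OpenCV 4.12 (cv2) and the standard library are available. Lean on these libraries where they do the work, as an engineer would, in place of code of your own. Each camera call takes 0.05 s, during which the arm holds its last target. There are 200 camera calls.

## Working session

There is one attempt and no reset: what is moved stays moved. The work goes in short steps, Python scripts to look and compute and a tool call to move; the robot and the scene stay as the last step left them, time stands still between calls to the robot, and variables do not carry over. Pictures are saved under pics/ and viewed, at most 10 in all, crops included, and the job is handed in when it is done.

Besides the shell and the picture viewer there is one more tool, called after "Request:" in YAML: its name, and indented under it one key for each argument. jog_arm: Moves the arm, as the interface text tells. Its arguments: {"type":"object","properties":{"motion":{"type":"array"},"grip_force":{"type":"number"}},"required":["motion"]}

```bash
mkdir -p pics; cat > h.py <<'E'
import numpy as np, cv2
from station import bot
from scipy.spatial.transform import Rotation as R
def quat(q): return R.from_quat([q[1],q[2],q[3],q[0]])
def shot(name):
    o=bot.get_obs(); p=bot.read_camera(name)
    if name=="wrist":
        T=np.eye(4); T[:3,:3]=quat(o["tool_rot"]).as_matrix(); T[:3,3]=o["eef_pos"]
        p["W"]=T@np.array(p["tool_from_camera"])
    else: p["W"]=np.array(p["T"])
    return p
def ray(p,xy):
    K=np.array(p["camera_matrix"]); d=p["W"][:3,:3]@np.linalg.solve(K,[xy[0],xy[1],1.]); return p["W"][:3,3],d/np.linalg.norm(d)
def atz(p,xy,z):
    o,d=ray(p,xy); return o+d*(z-o[2])/d[2]
def tri(rs):
    A=sum(np.eye(3)-np.outer(d,d) for o,d in rs); b=sum((np.eye(3)-np.outer(d,d))@o for o,d in rs); return np.linalg.solve(A,b)
def proj(p,X):
    c=np.linalg.inv(p["W"])@np.append(X,1); u=np.array(p["camera_matrix"])@c[:3]; return u[:2]/u[2]
def save(p,n): cv2.imwrite("pics/"+n+".png",p["pixels"][:,:,::-1])
E
python3 - <<'E'
from h import *
o=bot.get_obs(); print({k:np.round(v,3) for k,v in o.items()})
P={n:shot(n) for n in("scene","top","wrist")}
for n in P: save(P[n],n+"0"); print(n,P[n]["W"][:3,3].round(3))
for t in["riser","sheet","vase_mid","vase","grip","jaws","reacher","twin","planter","pump","spool","pruner","tag_box"]:
    r=[]
    for n in P:
        d=bot.tip_of(t,P[n])
        if d:
            print(t,n,[(np.round(e["xy"],1),round(e["score"],2)) for e in d[:2]]); r.append(ray(P[n],d[0]["xy"]))
            print("   z0",atz(P[n],d[0]["xy"],0).round(3))
    if len(r)>1: print("  tri",tri(r[:2]).round(3))
E
```

```text
{'t': np.float64(0.0), 'q': array([-1.424,  0.478,  0.022,  1.556, -0.012,  1.109, -0.083]), 'joint_vel': array([ 0.   ,  0.   , -0.001, -0.001, -0.001, -0.   , -0.001]), 'joint_torque': array([-1.0000e-03, -5.9644e+01,  1.6080e+00, -2.8121e+01,  1.2000e-02,
        9.0000e-03, -0.0000e+00]), 'eef_pos': array([0.17 , 0.653, 0.23 ]), 'tool_rot': array([-0.   ,  0.127,  0.992, -0.001]), 'contact_force': array([-0.102, -0.011,  0.358]), 'torque': array([-0.032,  0.013,  0.025]), 'grasp_force': np.float64(0.0), 'gripper_width': np.float64(1.002)}
scene [ 1.39  -0.325  1.064]
top [ 0.297 -0.022  1.175]
wrist [0.092 0.673 0.374]
riser top [(array([340.7, 221.2]), 0.88)]
   z0 [ 0.584 -0.091  0.   ]
sheet scene [(array([333.4, 269.2]), 0.81), (array([158.7, 249.9]), 0.52)]
   z0 [0.564 0.011 0.   ]
sheet top [(array([301.2, 227.3]), 0.7), (array([271.7, 253.5]), 0.17)]
   z0 [0.57  0.012 0.   ]
sheet wrist [(array([219.7, 373.3]), 0.69)]
   z0 [0.357 0.458 0.   ]
  tri [0.569 0.011 0.005]
grip scene [(array([431.5, 219.8]), 0.69)]
   z0 [0.486 0.359 0.   ]
grip top [(array([177. , 242.9]), 
[... 908 characters left out ...]
z0 [0.361 0.458 0.   ]
  tri [0.361 0.461 0.005]
spool scene [(array([194.4, 352.6]), 0.56), (array([374.9, 188.3]), 0.47)]
   z0 [ 0.692 -0.398  0.   ]
spool top [(array([457.3, 184.9]), 0.63)]
   z0 [ 0.677 -0.403  0.   ]
  tri [ 0.682 -0.403 -0.014]
pruner scene [(array([377.2, 189.4]), 0.71)]
   z0 [0.301 0.264 0.   ]
pruner top [(array([200.2, 344. ]), 0.92)]
   z0 [0.28  0.266 0.   ]
pruner wrist [(array([ 66.8, 361.3]), 0.66)]
   z0 [0.288 0.268 0.   ]
  tri [ 0.28   0.273 -0.02 ]
tag_box scene [(array([134. , 311.2]), 0.94)]
   z0 [ 0.518 -0.523  0.   ]
tag_box top [(array([507.9, 239.1]), 0.62), (array([345.6, 221.1]), 0.41)]
   z0 [ 0.528 -0.522  0.   ]
  tri [ 0.526 -0.52   0.009]
```

View pics/top0.png

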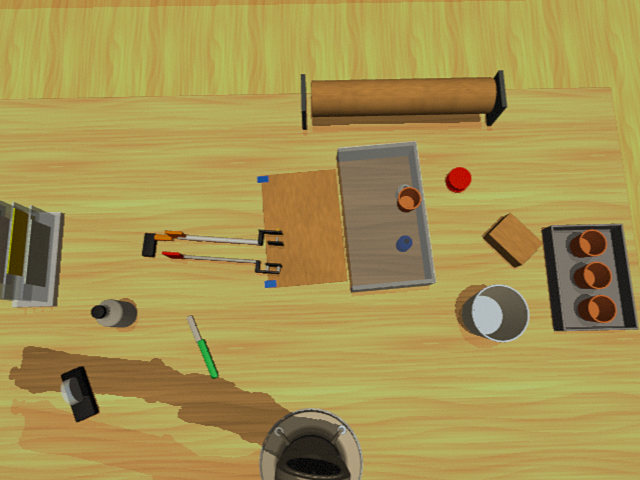

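View pics/scene0.png

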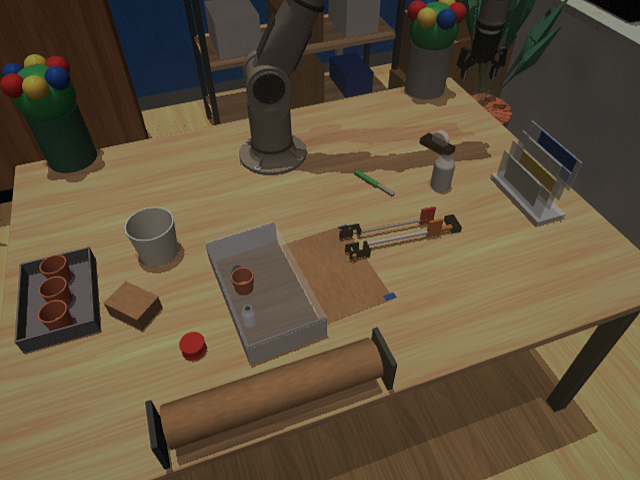

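The top view shows the riser opening to the left (+y world), with its front edge from (338,149) to (352,290). The blue vase is at (404,243), the twin is under the pot near (405,190), and the reacher has its grip near (175,245) and jaws near (272,252). The scene view agrees.

```bash
python3 - <<'E'
from h import *
P=[shot("top") for _ in range(1)]+[shot("scene")]
p,s=P
for n,q in(("top",p),("scene",s)):
    for t in("vase","vase_mid","twin","reacher_jaw","grip","jaws","riser","reacher_trigger"):
        print(n,t,[(f.__name__,np.round(e["xy"],1),round(e["score"],2)) for f in(bot.spot_in,bot.tip_of) for e in f(t,q)[:2]])
hsv=cv2.cvtColor(p["pixels"],cv2.COLOR_RGB2HSV); b=cv2.inRange(hsv,(100,90,30),(130,255,255)); b[:,:390]=0;b[:,420:]=0;b[:220]=0;b[270:]=0
ys,xs=np.nonzero(b); print("blue",len(xs),xs.min(),xs.max(),ys.min(),ys.max(),xs.mean(),ys.mean())
for z in(0.02,0.028,0.042): print(z,atz(p,(xs.mean(),ys.mean()),z).round(4))
c=p["pixels"][130:300,325:445]; cv2.imwrite("pics/c1.png",cv2.resize(c,None,fx=4,fy=3.5,interpolation=cv2.INTER_CUBIC)[:,:,::-1])
c=p["pixels"][220:285,135:295]; cv2.imwrite("pics/c2.png",cv2.resize(c,None,fx=5,fy=5,interpolation=cv2.INTER_CUBIC)[:,:,::-1])
E
```

```text
top vase []
top vase_mid [('call', array([172.2, 242.2]), 0.69)]
top twin [('call', array([204.8, 349.5]), 0.38)]
top reacher_jaw [('call', array([273.3, 265.2]), 0.58)]
top grip [('call', array([204.9, 239.7]), 0.61), ('call', array([174.1, 242.9]), 0.59)]
top jaws [('call', array([206.6, 241.8]), 0.74), ('call', array([275. , 252.7]), 0.79), ('call', array([300.5, 226.6]), 0.43)]
top riser [('call', array([353.7, 222.9]), 0.76), ('call', array([344.7, 222.4]), 0.67)]Traceback (most recent call last):
  File "<stdin>", line 6, in <module>
ValueError: it knows: grip, jaws, planter, pruner, pump, reacher, reacher_jaw, riser, sheet, spool, tag_box, terracotta_pot, twin, vase, vase_mid
```

```bash
python3 - <<'E'
from h import *
p,s=shot("top"),shot("scene")
for t in("vase","vase_mid","twin"):
        print(t,[(np.round(e["xy"],1),round(e["score"],2)) for f in(bot.spot_in,bot.tip_of) for e in f(t,s)[:2]])
hsv=cv2.cvtColor(p["pixels"],cv2.COLOR_RGB2HSV); b=cv2.inRange(hsv,(100,90,30),(130,255,255)); b[:,:390]=0;b[:,420:]=0;b[:220]=0;b[270:]=0
ys,xs=np.nonzero(b); print("blue",len(xs),xs.min(),xs.max(),ys.min(),ys.max(),xs.mean(),ys.mean())
for z in(0.02,0.028,0.042): print(z,atz(p,(xs.mean(),ys.mean()),z).round(4))
c=p["pixels"][130:300,325:445]; cv2.imwrite("pics/c1.png",cv2.resize(c,None,fx=4,fy=3.5,interpolation=cv2.INTER_CUBIC)[:,:,::-1])
c=p["pixels"][220:285,135:295]; cv2.imwrite("pics/c2.png",cv2.resize(c,None,fx=5,fy=5,interpolation=cv2.INTER_CUBIC)[:,:,::-1])
E
```

```text
vase []
vase_mid []
twin [(array([239.2, 279.7]), 0.75)]
blue 156 397 411 236 251 403.38461538461536 243.55769230769232
0.02 [ 0.5179 -0.2469  0.02  ]
0.028 [ 0.5164 -0.2453  0.028 ]
0.042 [ 0.5137 -0.2426  0.042 ]
```

View pics/c1.png

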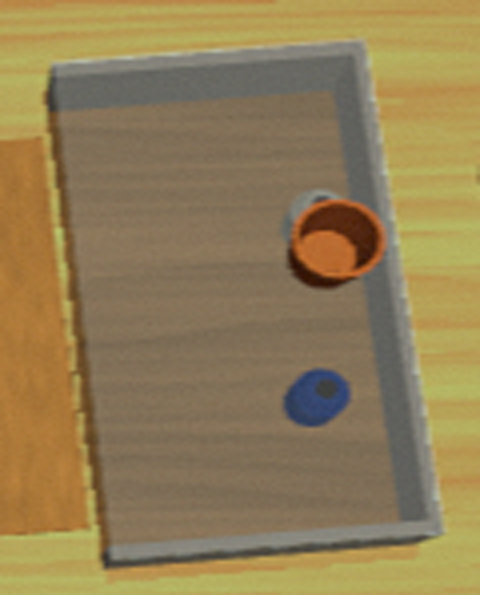

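View pics/c2.png

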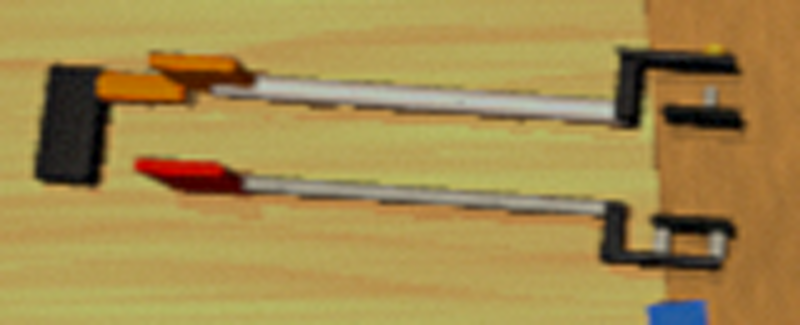

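c1 shows the riser's top corners at about (339,149), (415,142), (435,281) and (352,288), with the blue vase's neck top at (406.7,240.9). c2 shows the orange plate's top edge around x 165–183, y 231–232, the red one around 162–180, y 252–254, and the jaw pads near x 266–283.

```bash
cat >> h.py <<'E'
def riser(p):
    px=np.array([[338.7,148.6],[415.5,142],[435,281.4],[352,287.7]])
    W=np.array([atz(p,x,.078)[:2] for x in px]); L=np.array([[0,-.18],[.2,-.18],[.2,.18],[0,.18]])
    L[:,1]*=-1 if False else 1
    # riser x ~ world -y ; y = z cross x -> world +x
    L=np.array([[0,.18],[.2,.18],[.2,-.18],[0,-.18]])
    a=W-W.mean(0); b=L-L.mean(0)
    th=np.arctan2((b[:,0]*a[:,1]-b[:,1]*a[:,0]).sum(),(b*a).sum())
    Rm=np.array([[np.cos(th),-np.sin(th)],[np.sin(th),np.cos(th)]])
    t=W.mean(0)-Rm@L.mean(0); return th,Rm,t,W-(L@Rm.T+t)
E
python3 - <<'E'
from h import *
p=shot("top")
th,Rm,t,res=riser(p); print("riser",th,t.round(4),res.round(4))
f=lambda X:(Rm.T@(np.array(X)[:2]-t)).round(4)
print("net riser",f([.584,-.091]),"sheet",f([.569,.011]))
v=atz(p,(406.75,240.9),.056); print("vase neck",v.round(4),f(v)); print("vase blob",f([.5155,-.2445]))
A=lambda x,y,z:atz(p,(135+x/5,220+y/5),z)
print("orange",A(150,59,.068).round(4),A(240,62,.068).round(4),"red",A(137,162,.068).round(4),A(225,168,.068).round(4))
print("grip tips",[atz(p,x,.045).round(4) for x in((177,242.9),(174.1,242.9))])
print("jaws",[atz(p,x,.024).round(4) for x in((275.7,255.2),(275,252.7))])
pads=[A(*q,.038) for q in((667,112),(742,122),(655,222),(733,232))]; print(np.round(pads,4))
E
```

```text
riser -1.5071802945122432 [ 0.5777 -0.0956] [[-0.0047 -0.0031]
 [-0.0038  0.0027]
 [ 0.0032  0.0014]
 [ 0.0052 -0.001 ]]
net riser [-0.0042  0.0066] sheet [-0.107  -0.0019]
vase neck [ 0.5175 -0.2486  0.056 ] [ 0.1488 -0.0698]
vase blob [ 0.1446 -0.0715]
orange [0.5503 0.342  0.068 ] [0.5478 0.2981 0.068 ] red [0.4994 0.3462 0.068 ] [0.4955 0.3036 0.068 ]
grip tips [array([0.5267, 0.3187, 0.045 ]), array([0.5269, 0.3259, 0.045 ])]
jaws [array([0.4942, 0.0764, 0.024 ]), array([0.5006, 0.0781, 0.024 ])]
[[0.5246 0.0932 0.038 ]
 [0.5187 0.0559 0.038 ]
 [0.4693 0.0992 0.038 ]
 [0.4634 0.0607 0.038 ]]
```

```bash
cat >> h.py <<'E'
def row(az,X,o=None):
    "row values for tool down, tool-x azimuth az (rad), TCP X"
    o=o or bot.get_obs(); R0=quat(o["tool_rot"])
    c,s=np.cos(az),np.sin(az); Rt=R.from_matrix(np.array([[c,s,0],[s,-c,0],[0,0,-1.]]))
    return (R0.inv()*Rt).as_rotvec().round(4),(R0.inv().apply(np.array(X)-o["eef_pos"])*1e3).round(1)
E
python3 - <<'E'
from h import *
p=shot("wrist"); print(np.round(p["tool_from_camera"],3),np.array(p["camera_matrix"]).round(0))
a=np.radians(83.5); X=[.50,.10,.25]
print(row(a,X))
c,s=np.cos(a),np.sin(a); T=np.eye(4); T[:3,:3]=[[c,s,0],[s,-c,0],[0,0,-1]]; T[:3,3]=X; p["W"]=T@np.array(p["tool_from_camera"])
for q in([.517,-.247,.056],[.4955,.0775,.03],[.525,.322,.068],[.57,-.095,.078]): print(proj(p,q))
E
```

```text
[[ 0.    -0.948 -0.318  0.08 ]
 [ 1.     0.     0.001  0.   ]
 [-0.001 -0.318  0.948 -0.143]
 [ 0.     0.     0.     1.   ]] [[337.   0. 325.]
 [  0. 337. 243.]
 [  0.   0.   1.]]
(array([0.    , 0.    , 1.4295]), array([-458.7, -452.2,  -18.7]))
[365.85134718 460.7601571 ]
[322.50493577 227.13812804]
[323.82395995 -63.46813384]
[404.64372855 376.42914351]
```

Request:
jog_arm:
  motion:
    - [0,0,1.43,-459,-452,-19,85]
    - [0,0,1.43,-459,-452,-19,85]
    - [0,0,1.43,-459,-452,-19,85]
    - [0,0,1.43,-459,-452,-19,85]
    - [0,0,1.43,-459,-452,-19,85]
    - [0,0,1.43,-459,-452,-19,85]
    - [0,0,1.43,-459,-452,-19,85]
    - [0,0,1.43,-459,-452,-19,85]
    - [0,0,1.43,-459,-452,-19,85]
    - [0,0,1.43,-459,-452,-19,85]

```text
t: 4.7
eef_pos: [0.4913, 0.1153, 0.2503]
tool_rot: [-0.0, 0.746, 0.666, 0.001]
contact_force: [0.4, 1.1, -0.0]
gripper_width: 0.995
grasp_force: 0.0
```

Request:
jog_arm:
  motion:
    - [0,0,0,0,0,0,85]
    - [0,0,0,0,0,0,85]
    - [0,0,0,0,0,0,85]

```text
t: 5.08
eef_pos: [0.4897, 0.1184, 0.2496]
tool_rot: [-0.0, 0.745, 0.667, -0.0]
contact_force: [-0.6, 0.1, 0.1]
gripper_width: 0.996
grasp_force: 0.0
```

```bash
python3 - <<'E'
from h import *
o=bot.get_obs(); print(o["t"],o["eef_pos"],o["q"].round(2) if hasattr(o["q"],"round") else o["q"])
p=shot("wrist"); save(p,"w1")
for t in("vase","vase_mid","twin","jaws","reacher_jaw","grip","sheet","riser"):
    print(t,[(f,np.round(e["xy"],1),round(e["score"],2)) for f,g in(("s",bot.spot_in),("t",bot.tip_of)) for e in (g(t,p) if not(t=="sheet" and f=="s") else [])[:2]])
hsv=cv2.cvtColor(p["pixels"],cv2.COLOR_RGB2HSV); b=cv2.inRange(hsv,(100,90,30),(130,255,255))
n,l,st,c=cv2.connectedComponentsWithStats(b)
for i in range(1,n):
    if st[i,4]>40: print("blue",st[i],c[i].round(1))
v=proj(p,[.517,-.247,.028]); print(v)
E
```

```text
5.075 [0.48972837 0.118438   0.24956248] [-0.86  0.18  0.57  1.97 -0.12  1.02 -0.34]
vase [('s', array([353.1, 149. ]), 0.44), ('s', array([309.2, 157.3]), 0.38)]
vase_mid []
twin []
jaws [('s', array([356.6, 150.7]), 0.83)]
reacher_jaw [('s', array([308.5, 238.2]), 0.73)]
grip [('s', array([353.9, 145.5]), 0.88), ('s', array([308.2, 237. ]), 0.67)]
sheet [('t', array([397.5, 279.9]), 0.56)]
riser [('s', array([402.8, 288.9]), 0.63), ('t', array([404.5, 347.7]), 0.98)]
blue [500 175  15  26 341] [507.4 187.3]
blue [266 218  15  22 217] [273.6 228.9]
[370.45223781 453.34014434]
```

View pics/w1.png

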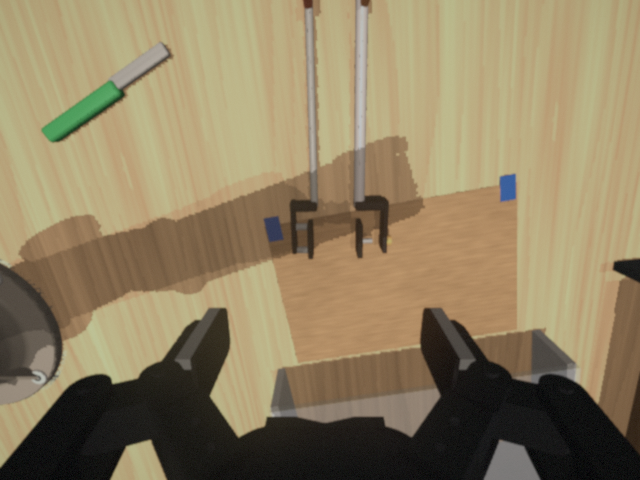

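The wrist view shows the jaws at (293–388, 200–258), with pad faces at about x 313 and 356, row 240. The sheet's corners are at about (299,362), (518,331), (516,174) and (266,217). The gripper hides the vase, so I'll take one look from above it.

```bash
python3 - <<'E'
from h import *
p=shot("wrist")
for n,q,z in(("movface a",(313,222),.038),("movface b",(314,257),.038),("fix a",(356,221),.038),("fix b",(357,257),.038),("sheet fl",(299,362),0),("sheet fr",(518,331),0),("sheet br",(516,174),0),("sheet bl",(266,217),0),("rod L",(311,100),.03),("rod L2",(314,195),.03),("rod R",(361,100),.03),("rod R2",(360,195),.03)): print(n,atz(p,q,z).round(4))
print(row(np.radians(83.5),[.51,-.23,.25]))
E
```

```text
movface a [0.4779 0.1053 0.038 ]
movface b [0.4739 0.0648 0.038 ]
fix a [0.5245 0.1011 0.038 ]
fix b [0.5221 0.0593 0.038 ]
sheet fl [ 0.4309 -0.1026 -0.    ]
sheet fr [ 0.7311 -0.0866 -0.    ]
sheet br [0.7148 0.1255 0.    ]
sheet bl [0.4202 0.108  0.    ]
rod L [0.491  0.2279 0.03  ]
rod L2 [0.4822 0.1331 0.03  ]
rod R [0.5404 0.2222 0.03  ]
rod R2 [0.5318 0.1275 0.03  ]
(array([-0.    , -0.    , -0.0006]), array([-3.423e+02,  5.890e+01, -3.000e-01]))
```

Request:
jog_arm:
  motion:
    - [0,0,0,-342,59,0,85]
    - [0,0,0,-342,59,0,85]
    - [0,0,0,-342,59,0,85]
    - [0,0,0,-342,59,0,85]
    - [0,0,0,-342,59,0,85]
    - [0,0,0,-342,59,0,85]
    - [0,0,0,-342,59,0,85]
    - [0,0,0,-342,59,0,85]

```text
t: 6.92
eef_pos: [0.5102, -0.2288, 0.2495]
tool_rot: [-0.0, 0.746, 0.666, 0.0]
contact_force: [-0.0, 0.1, 0.2]
gripper_width: 0.999
grasp_force: 0.0
```

```bash
python3 - <<'E'
from h import *
o=bot.get_obs(); print(o["t"],o["eef_pos"],o["q"].round(2))
p=shot("wrist"); save(p,"w2")
for t in("vase","vase_mid","twin","riser"):
    print(t,[(f,np.round(e["xy"],1),round(e["score"],2)) for f,g in(("s",bot.spot_in),("t",bot.tip_of)) for e in g(t,p)[:2]])
hsv=cv2.cvtColor(p["pixels"],cv2.COLOR_RGB2HSV); b=cv2.inRange(hsv,(100,90,30),(130,255,255))
n,l,st,c=cv2.connectedComponentsWithStats(b)
for i in range(1,n):
    if st[i,4]>40: print("blue",st[i],c[i].round(1))
q=bot.tip_of("vase_mid",p)
if q:
    print("vm z.028",atz(p,q[0]["xy"],.028).round(4))
    t=shot("top"); print("tri w/ top neck guess",tri([ray(p,q[0]["xy"]),ray(t,(403.4,243.6))]).round(4))
E
```

```text
6.925 [ 0.5101766  -0.2288237   0.24945557] [-0.28  0.32  0.74  1.85 -0.25  1.06  0.45]
vase []
vase_mid []
twin []
riser [('s', array([387. , 130.5]), 0.85), ('t', array([373.5,  73.1]), 0.9)]
```

View pics/w2.png

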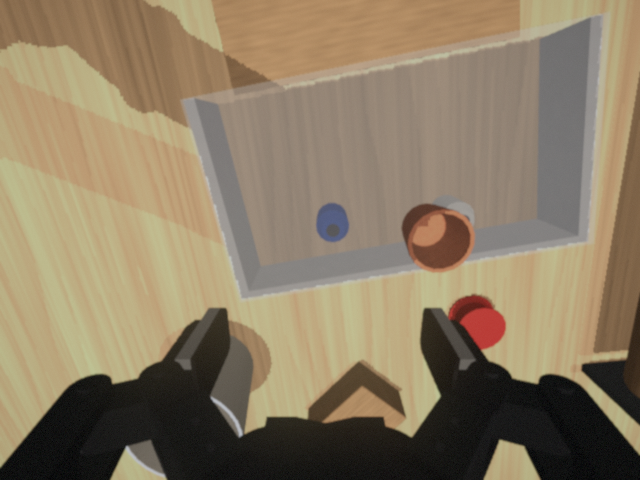

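The view shows the vase blob at x 317–349, y 203–243, with its neck top at about (333,229). The riser's corners are at (184,99), (602,15), (588,242) and (243,297).

```bash
python3 - <<'E'
from h import *
p=shot("wrist"); t=shot("top")
a,b=ray(p,(333,229)),ray(t,(406.75,240.9)); X=tri([a,b]); print("neck tri",X.round(4),atz(p,(333,229),.056).round(4))
Y=tri([ray(p,(333,223)),ray(t,(403.4,243.6))]);print("blob tri",Y.round(4))
W=np.array([atz(p,q,.078)[:2] for q in((184,99),(602,15),(588,242),(243,297))]); print(W.round(4)); m=(W[0]+W[1])/2
d=W[1]-W[0]; d2=W[2]-W[3]; print("angles",np.degrees(np.arctan2(d[1],d[0])),np.degrees(np.arctan2(d2[1],d2[0])),np.linalg.norm(d),np.linalg.norm(W[3]-W[0]))
th=np.radians(-86.8); f=lambda X:np.array([[np.cos(th),np.sin(th)],[-np.sin(th),np.cos(th)]])@(np.array(X)[:2]-m)
print("front mid",m,"vase in riser",f(X),f(atz(p,(333,229),.056)))
# grasp
print("vase body outline x at z=.03:",atz(p,(317,212),.04).round(4),atz(p,(349,212),.04).round(4))
print("above grip:",row(np.radians(84.7),[.527,.322,.13])," down:",row(np.radians(84.7),[.527,.322,.03]))
E
```

```text
neck tri [ 0.5189 -0.2495  0.047 ] [ 0.5186 -0.246   0.056 ]
blob tri [ 0.5186 -0.2485  0.0184]
[[ 0.4033 -0.1091]
 [ 0.7525 -0.0861]
 [ 0.767  -0.2813]
 [ 0.4178 -0.3023]]
angles 3.776381523285703 3.44408862934165 0.3500316199523483 0.19372988217254294
front mid [ 0.57790298 -0.0976098 ] vase in riser [ 0.1483647  -0.06743655] [ 0.14487248 -0.06752824]
vase body outline x at z=.03: [ 0.5034 -0.2299  0.04  ] [ 0.5375 -0.2338  0.04  ]
above grip: (array([ 0.    , -0.    , -0.0213]), array([549.9, -45.9, 119.8]))  down: (array([ 0.    , -0.    , -0.0213]), array([549.9, -45.9, 219.8]))
```

Request:
jog_arm:
  motion:
    - [0,0,-0.021,553,-45,0,85]
    - [0,0,-0.021,553,-45,0,85]
    - [0,0,-0.021,553,-45,0,85]
    - [0,0,-0.021,553,-45,0,85]
    - [0,0,-0.021,553,-45,0,85]
    - [0,0,-0.021,553,-45,0,85]
    - [0,0,-0.021,553,-45,0,85]
    - [0,0,-0.021,553,-45,80,85]
    - [0,0,-0.021,553,-45,100,85]
    - [0,0,-0.021,553,-45,120,85]

```text
t: 8.78
eef_pos: [0.5275, 0.3286, 0.128]
tool_rot: [-0.0, 0.738, 0.675, 0.0]
contact_force: [0.4, 0.0, -0.8]
gripper_width: 0.995
grasp_force: 0.0
```

Request:
jog_arm:
  motion:
    - [0,0,0,0,0,0,85]
    - [0,0,0,0,0,0,85]

```text
t: 9.02
eef_pos: [0.5295, 0.3235, 0.1311]
tool_rot: [0.001, 0.74, 0.673, 0.001]
contact_force: [1.1, -0.1, 0.8]
gripper_width: 0.995
grasp_force: 0.0
```

```bash
python3 - <<'E'
from h import *
o=bot.get_obs(); print(o["t"],o["eef_pos"],o["q"].round(2))
p=shot("wrist"); save(p,"w3")
print("expected grip px",proj(p,[.526,.325,.068]))
print([(np.round(e["xy"],1),round(e["score"],2),atz(p,e["xy"],.045).round(4)) for e in bot.tip_of("grip",p)])
print("down:",row(np.radians(84.7),[.526,.325,.03]))
E
```

```text
9.025 [0.52953393 0.3235003  0.13108489] [-1.    0.53  0.48  1.81 -0.31  0.87 -0.47]
expected grip px [316.59211094 259.70824314]
[]
down: (array([ 0.0027, -0.0018, -0.003 ]), array([  0.8,  -4.4, 102. ]))
```

View pics/w3.png

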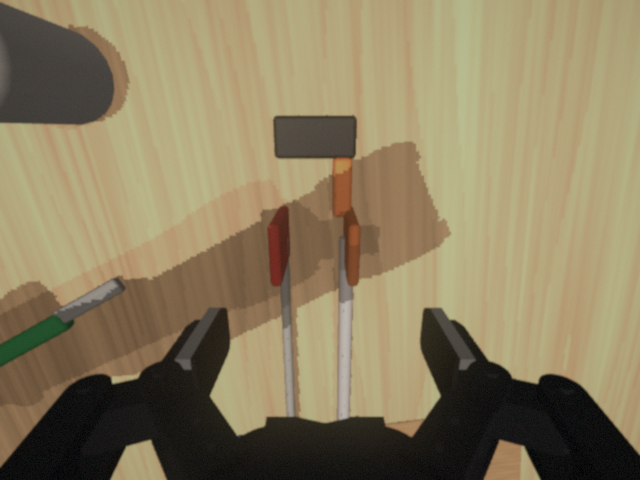

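The red plate's outer top edge is at x≈271, rows 237–284. The orange plate's is at x≈358, rows 237–283.

```bash
python3 - <<'E'
from h import *
p=shot("wrist"); 
c=[atz(p,q,.068) for q in((270,237),(271,284),(358,237),(358,284))]; print(np.round(c,4)); m=np.mean(c,0); print("grip",m)
print("down:",row(np.radians(84.7),[m[0],m[1],.03]))
E
```

```text
[[0.4982 0.3434 0.068 ]
 [0.494  0.3104 0.068 ]
 [0.5547 0.338  0.068 ]
 [0.5526 0.3047 0.068 ]]
grip [0.52489093 0.32410407 0.068     ]
down: (array([ 0.0025, -0.002 , -0.0028]), array([ -0.4,  -5.2, 101.9]))
```

Request:
jog_arm:
  motion:
    - [0,0,0,0,-5,30,85]
    - [0,0,0,0,-5,65,85]
    - [0,0,0,0,-5,90,85]
    - [0,0,0,0,-5,102,85]
    - [0,0,0,0,-5,102,85]
    - [0,0,0,0,-5,102,62]
    - [0,0,0,0,-5,102,60]
    - [0,0,0,0,-5,102,58]
    - [0,0,0,0,-5,102,57]
    - [0,0,0,0,-5,102,57]
  grip_force: 20

```text
t: 10.42
eef_pos: [0.5251, 0.3257, 0.0293]
tool_rot: [0.001, 0.739, 0.673, 0.002]
contact_force: [0.7, -0.9, 5.8]
gripper_width: 0.668
grasp_force: 5.8
```

Request:
jog_arm:
  motion:
    - [0,0,0,0,0,0,57]
    - [0,0,0,0,0,0,57]
    - [0,0,0,0,0,0,57]

```text
t: 10.8
eef_pos: [0.5251, 0.3257, 0.0293]
tool_rot: [0.001, 0.739, 0.673, 0.002]
contact_force: [1.3, -0.3, 6.1]
gripper_width: 0.673
grasp_force: 5.8
```

```bash
python3 - <<'E'
from h import *
print(row(np.radians(93.3),[.496,.206,.031]))
E
```

```text
(array([ 0.0032, -0.0017, -0.1508]), array([-121.9,  -17.8,   -2. ]))
```

Request:
jog_arm:
  motion:
    - [0,0,-0.015,-10,-2,-1,57]
    - [0,0,-0.03,-22,-3,-1,57]
    - [0,0,-0.05,-36,-5,-1,57]
    - [0,0,-0.07,-50,-7,-1,57]
    - [0,0,-0.09,-66,-10,-1,57]
    - [0,0,-0.11,-82,-12,-1,57]
    - [0,0,-0.13,-98,-14,-1,57]
    - [0,0,-0.145,-112,-16,-1,57]
    - [0,0,-0.151,-122,-18,-1,57]
    - [0,0,-0.151,-122,-18,-1,57]

```text
t: 12.05
eef_pos: [0.4939, 0.2033, 0.0291]
tool_rot: [0.0, 0.687, 0.727, -0.0]
contact_force: [-0.7, -1.2, 8.3]
gripper_width: 0.666
grasp_force: 5.3
```

```bash
python3 - <<'E'
from h import *
o=bot.get_obs(); print(o["t"],o["eef_pos"],np.degrees(2*np.arctan2(o["tool_rot"][2],o["tool_rot"][1])),o["grasp_force"],o["gripper_width"],o["contact_force"])
p=shot("top")
for t in("jaws","reacher_jaw","grip"): print(t,[(np.round(e["xy"],1),round(e["score"],2),atz(p,e["xy"],.024).round(3)) for e in bot.tip_of(t,p)[:2]])
c=p["pixels"][200:300,200:440]; cv2.imwrite("pics/t2.png",cv2.resize(c,(800,333),interpolation=cv2.INTER_CUBIC)[:,:,::-1])
E
```

```text
12.05 [0.49386831 0.20328662 0.02910357] 93.27346287590996 5.312737226486206 0.6661325297706646 [-0.68192583 -1.22719169  8.25298673]
jaws [(array([324.3, 247.3]), 0.96, array([ 0.512, -0.046,  0.024])), (array([199. , 340.6]), 0.56, array([0.288, 0.263, 0.024]))]
reacher_jaw []
grip [(array([222.6, 253.9]), 0.96, array([0.5  , 0.21 , 0.024])), (array([479.9, 311.6]), 0.5, array([ 0.343, -0.424,  0.024]))]
```

View pics/t2.png

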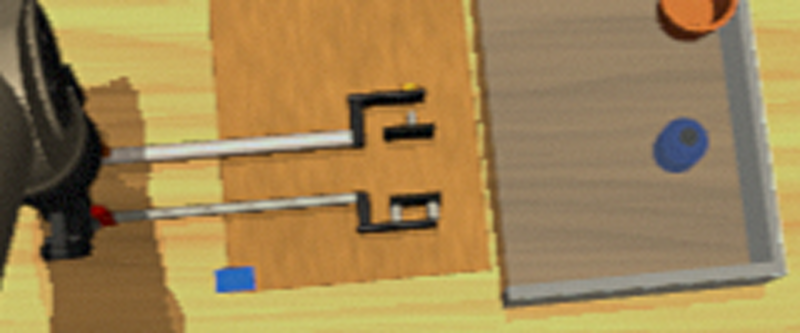

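The reacher now points along the riser axis, with pads at about (322.7,240.8) and (324.5,258.8) and the vase at (404,243). Next I'll check its line against the vase.

```bash
python3 - <<'E'
from h import *
p=shot("top"); A=lambda x,y,z:atz(p,(200+x/3.333,200+y/3.333),z)[:2]
F=[A(385,137,.038),A(434,132,.038)]; M=[A(390,199,.038),A(440,195,.038)]
R1=[A(145,156,.03),A(350,138,.03)]; R2=[A(120,215,.03),A(355,199,.03)]
for n,q in zip("FMRr",(F,M,R1,R2)): d=q[1]-q[0]; print(n,np.round(q,4),np.degrees(np.arctan2(d[1],d[0])))
th=np.radians(-86.7); ex=np.array([np.cos(th),np.sin(th)]); ey=np.array([-ex[1],ex[0]]); V=np.array([.519,-.248])
for n,q in(("fix",np.mean(F,0)),("mov",np.mean(M,0))): print(n,"pad face rel. vase: along",ex@(q-V),"side",ey@(q-V))
E
```

```text
F [[ 0.5253 -0.0243]
 [ 0.5284 -0.0611]] -85.2767029465774
M [[ 0.4783 -0.0271]
 [ 0.4805 -0.0643]] -86.59800487837373
R [[0.5162 0.1564]
 [0.5267 0.0021]] -86.09932852594142
r [[ 0.4718  0.1746]
 [ 0.4801 -0.0009]] -87.28345396453784
fix pad face rel. vase: along -0.2044868608734128 side 0.019673756013456518
mov pad face rel. vase: along -0.20427033768457323 side -0.02788655759442185
```

Request:
jog_arm:
  motion:
    - [0,0,0,-6,0.5,-1,57]
    - [0,0,0,-16,1,-1,57]
    - [0,0,0,-28,2,-1,57]
    - [0,0,0,-40,3,-1,57]
    - [0,0,0,-54,3.5,-1,57]
    - [0,0,0,-68,3.5,-1,57]
    - [0,0,0,-82,3.5,-1,57]
    - [0,0,0,-96,3.5,-1,57]
    - [0,0,0,-108,3.5,-1,57]
    - [0,0,0,-120,3.5,-1,57]

```text
t: 13.55
eef_pos: [0.5046, 0.0852, 0.0297]
tool_rot: [-0.0, 0.686, 0.727, 0.0]
contact_force: [0.4, 0.9, -1.8]
gripper_width: 0.669
grasp_force: 5.3
```

Request:
jog_arm:
  motion:
    - [0,0,0,-8,0,0,57]
    - [0,0,0,-14,0,0,57]
    - [0,0,0,-14,0,0,57]

```text
t: 13.92
eef_pos: [0.5054, 0.0715, 0.0297]
tool_rot: [0.0, 0.687, 0.727, -0.0]
contact_force: [-0.2, 1.0, -1.7]
gripper_width: 0.666
grasp_force: 5.3
```

```bash
python3 - <<'E'
from h import *
o=bot.get_obs(); print(o["t"],o["eef_pos"],np.degrees(2*np.arctan2(o["tool_rot"][2],o["tool_rot"][1])),o["grasp_force"],o["gripper_width"],o["contact_force"])
p=shot("top")
for t in("jaws",): print(t,[(np.round(e["xy"],1),round(e["score"],2),atz(p,e["xy"],.024).round(3)) for e in bot.tip_of(t,p)[:2]])
c=p["pixels"][205:285,330:440]; cv2.imwrite("pics/t3.png",cv2.resize(c,(770,560),interpolation=cv2.INTER_CUBIC)[:,:,::-1])
E
```

```text
13.925 [0.50536404 0.07147404 0.02971507] 93.2849626732742 5.267732217907906 0.6658690450379938 [-0.20315094  0.9981819  -1.65568431]
jaws []
```

View pics/t3.png

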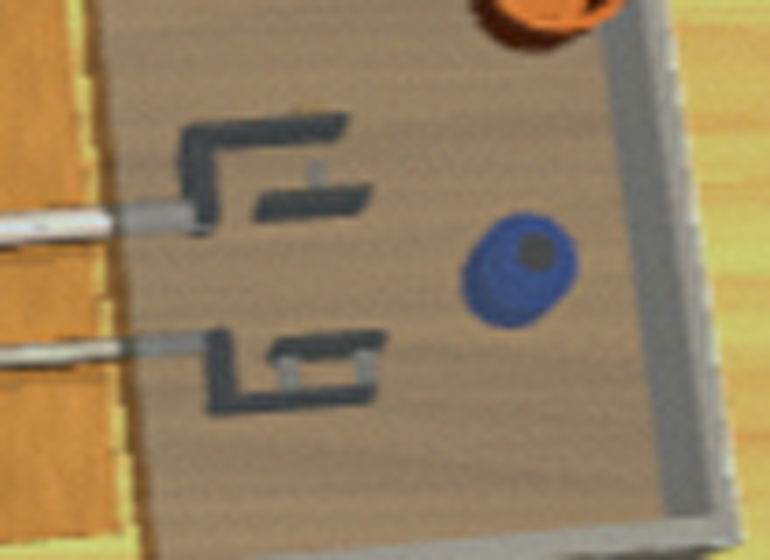

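```bash
python3 - <<'E'
from h import *
p=shot("top"); A=lambda x,y,z:atz(p,(330+x/7,205+y/7),z)[:2]
th=np.radians(-86.7); ex=np.array([np.cos(th),np.sin(th)]); ey=np.array([-ex[1],ex[0]])
for V in(A(514,277,0),A(538,252,.056),np.array([.519,-.248])):
  print("V",V.round(4))
  for n,q in(("fix",A(308,217,.008)),("mov",A(330,336,.038))): print("  ",n,q.round(4),"along",(ex@(q-V)).round(4),"side",(ey@(q-V)).round(4))
E
```

```text
V [ 0.519  -0.2508]
   fix [ 0.5415 -0.1749] along -0.0745 side 0.0268
   mov [ 0.492  -0.1768] along -0.0754 side -0.0228
V [ 0.5172 -0.2488]
   fix [ 0.5415 -0.1749] along -0.0724 side 0.0285
   mov [ 0.492  -0.1768] along -0.0733 side -0.0211
V [ 0.519 -0.248]
   fix [ 0.5415 -0.1749] along -0.0717 side 0.0267
   mov [ 0.492  -0.1768] along -0.0726 side -0.0229
```

Request:
jog_arm:
  motion:
    - [0,0,0,-8,-1,0,57]
    - [0,0,0,-17,-2,0,57]
    - [0,0,0,-26,-2,0,57]
    - [0,0,0,-35,-2,0,57]
    - [0,0,0,-44,-2,0,57]
    - [0,0,0,-53,-2,0,57]
    - [0,0,0,-62,-2,0,57]
    - [0,0,0,-68,-2,0,57]
    - [0,0,0,-73,-2,0,57]
    - [0,0,0,-73,-2,0,57]

```text
t: 15.32
eef_pos: [0.5076, -0.0015, 0.0297]
tool_rot: [0.0, 0.687, 0.727, -0.0]
contact_force: [-1.2, -0.5, -1.9]
gripper_width: 0.668
grasp_force: 5.3
```

```bash
python3 - <<'E'
from h import *
o=bot.get_obs(); print(o["t"],o["eef_pos"],np.degrees(2*np.arctan2(o["tool_rot"][2],o["tool_rot"][1])),o["grasp_force"],o["gripper_width"],o["contact_force"])
p=shot("top")
c=p["pixels"][205:285,330:440]; cv2.imwrite("pics/t4.png",cv2.resize(c,(770,560),interpolation=cv2.INTER_CUBIC)[:,:,::-1])
E
```

```text
15.325 [ 0.50758567 -0.00150131  0.02972028] 93.28688260259915 5.273294448852539 0.6679787267212288 [-1.20024676 -0.45139803 -1.93026472]
```

View pics/t4.png

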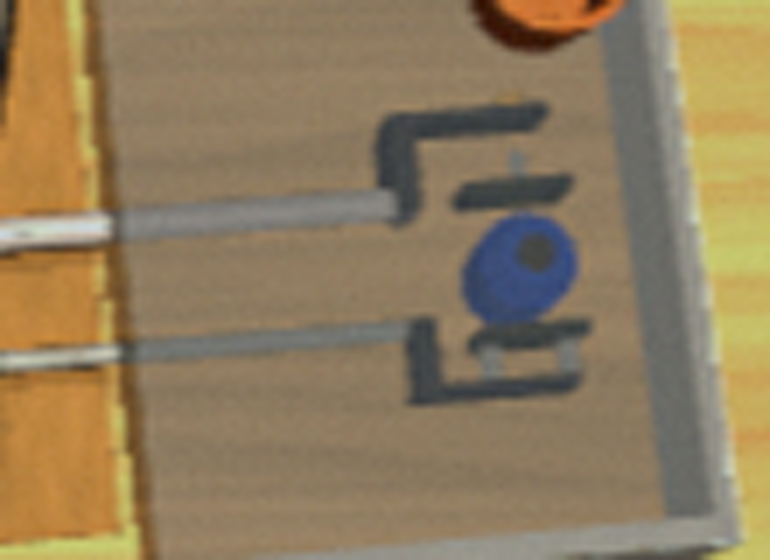

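The vase sits between the pads, unmoved. Next I'll squeeze in small steps and watch the force.

Request:
jog_arm:
  motion:
    - [0,0,0,0,0,0,56]
    - [0,0,0,0,0,0,55]
    - [0,0,0,0,0,0,54]
    - [0,0,0,0,0,0,53]
    - [0,0,0,0,0,0,53]
    - [0,0,0,0,0,0,53]

```text
t: 16.12
eef_pos: [0.508, -0.0008, 0.0299]
tool_rot: [0.0, 0.686, 0.727, 0.0]
contact_force: [1.6, 0.8, -0.2]
gripper_width: 0.618
grasp_force: 6.4
```

Request:
jog_arm:
  motion:
    - [0,0,0,0,0,0,52]
    - [0,0,0,0,0,0,51]
    - [0,0,0,0,0,0,51]
    - [0,0,0,0,0,0,51]

```text
t: 16.62
eef_pos: [0.5086, -0.0009, 0.0302]
tool_rot: [0.001, 0.686, 0.727, 0.001]
contact_force: [3.5, 1.2, 5.7]
gripper_width: 0.606
grasp_force: 8.7
```

Request:
jog_arm:
  motion:
    - [0,0,0,0,0,0,50]
    - [0,0,0,0,0,0,50]
    - [0,0,0,0,0,0,50]

```text
t: 17.0
eef_pos: [0.5091, -0.0008, 0.0304]
tool_rot: [0.001, 0.686, 0.727, 0.001]
contact_force: [3.4, 2.4, 6.9]
gripper_width: 0.581
grasp_force: 8.9
```

Request:
jog_arm:
  motion:
    - [0,0,0,0,0,0,49]
    - [0,0,0,0,0,0,49]
    - [0,0,0,0,0,0,49]

```text
t: 17.38
eef_pos: [0.5096, -0.0008, 0.0306]
tool_rot: [0.001, 0.686, 0.727, 0.001]
contact_force: [4.2, 1.8, 7.5]
gripper_width: 0.575
grasp_force: 9.3
```

Request:
jog_arm:
  motion:
    - [0,0,0,0,0,0,48]
    - [0,0,0,0,0,0,48]
    - [0,0,0,0,0,0,48]

```text
t: 17.75
eef_pos: [0.51, -0.0008, 0.0308]
tool_rot: [0.001, 0.686, 0.727, 0.002]
contact_force: [4.7, 1.2, 8.0]
gripper_width: 0.566
grasp_force: 9.7
```

Request:
jog_arm:
  motion:
    - [0,0,0,0,1,-0.5,48]
    - [0,0,0,0,2,-1,48]
    - [0,0,0,0,3,-1,48]
    - [0,0,0,0,3,-1,48]

```text
t: 18.25
eef_pos: [0.5096, -0.0009, 0.0306]
tool_rot: [-0.001, 0.686, 0.727, -0.001]
contact_force: [0.8, 1.5, 6.8]
gripper_width: 0.561
grasp_force: 6.6
```

```bash
python3 - <<'E'
from h import *
o=bot.get_obs(); print(o["t"],o["eef_pos"],o["grasp_force"],o["gripper_width"]*85.4,o["contact_force"])
p=shot("top")
c=p["pixels"][205:285,330:440]; cv2.imwrite("pics/t5.png",cv2.resize(c,(770,560),interpolation=cv2.INTER_CUBIC)[:,:,::-1])
E
```

```text
18.25 [ 0.50957744 -0.00087794  0.03064292] 6.605154722929001 47.91150940568899 [0.836968   1.52853245 6.81131966]
```

View pics/t5.png

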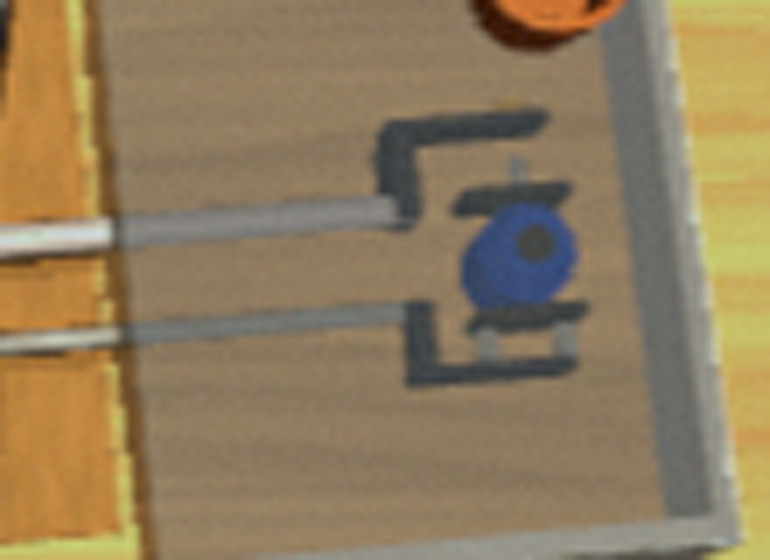

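That view shows both pads at, or nearly at, the vase. My picture count is used up, so from here I go by force.

Request:
jog_arm:
  motion:
    - [0,0,0,0,0.5,-1,47]
    - [0,0,0,0,0.5,-1,47]
    - [0,0,0,0,0.5,-1,47]

```text
t: 18.68
eef_pos: [0.5097, -0.001, 0.0311]
tool_rot: [-0.001, 0.686, 0.727, -0.001]
contact_force: [-0.4, -0.1, -1.8]
gripper_width: 0.55
grasp_force: 6.1
```

Request:
jog_arm:
  motion:
    - [0,0,0,0,0.5,-1,46.5]
    - [0,0,0,0,0.5,-1,46.5]
    - [0,0,0,0,0.5,-1,46.5]

```text
t: 19.05
eef_pos: [0.5112, -0.0009, 0.0326]
tool_rot: [-0.0, 0.686, 0.727, -0.0]
contact_force: [-1.9, -0.0, -1.9]
gripper_width: 0.547
grasp_force: 6.9
```

Request:
jog_arm:
  motion:
    - [0,0,0,0,0,0,45.7]
    - [0,0,0,0,0,0,45.7]
    - [0,0,0,0,0,0,45.7]

```text
t: 19.42
eef_pos: [0.5115, -0.0008, 0.0327]
tool_rot: [-0.0, 0.686, 0.727, -0.0]
contact_force: [-0.7, -1.2, -2.0]
gripper_width: 0.535
grasp_force: 7.1
```

Request:
jog_arm:
  motion:
    - [0,0,0,0,0,0,45]
    - [0,0,0,0,0,0,45]
    - [0,0,0,0,0,0,45]

```text
t: 19.8
eef_pos: [0.5116, -0.0007, 0.0327]
tool_rot: [-0.0, 0.686, 0.727, 0.0]
contact_force: [-1.1, -0.4, -2.8]
gripper_width: 0.532
grasp_force: 8.3
```

Request:
jog_arm:
  motion:
    - [0,0,0,0,0,0,44.4]
    - [0,0,0,0,0,0,44.4]
    - [0,0,0,0,0,0,44.4]

```text
t: 20.18
eef_pos: [0.5116, -0.0008, 0.0327]
tool_rot: [0.0, 0.686, 0.727, 0.0]
contact_force: [-0.9, 0.9, -2.2]
gripper_width: 0.521
grasp_force: 9.5
```

Request:
jog_arm:
  motion:
    - [0,0,0,0,0,0,44]
    - [0,0,0,0,0,0,44]
    - [0,0,0,0,0,0,44]
    - [0,0,0,0,0,0,44]

```text
t: 20.68
eef_pos: [0.5116, -0.0007, 0.0327]
tool_rot: [0.0, 0.686, 0.727, 0.0]
contact_force: [-1.5, 0.7, -1.8]
gripper_width: 0.519
grasp_force: 10.3
```

Request:
jog_arm:
  motion:
    - [0,0,0,0,0,0,43.5]
    - [0,0,0,0,0,0,43.5]
    - [0,0,0,0,0,0,43.5]
    - [0,0,0,0,0,0,43.5]

```text
t: 21.18
eef_pos: [0.5117, -0.0008, 0.0327]
tool_rot: [0.0, 0.686, 0.727, 0.0]
contact_force: [-0.3, -0.2, -1.5]
gripper_width: 0.512
grasp_force: 11.4
```

Request:
jog_arm:
  motion:
    - [0,0,0,2,0,0,43.5]
    - [0,0,0,6,0,0,43.5]
    - [0,0,0,11,0,0,43.5]
    - [0,0,0,16,0,0,43.5]
    - [0,0,0,21,0,0,43.5]
    - [0,0,0,26,0,0,43.5]
    - [0,0,0,29,0,0,43.5]
    - [0,0,0,30,0,0,43.5]

```text
t: 22.18
eef_pos: [0.5098, 0.0294, 0.0327]
tool_rot: [-0.0, 0.686, 0.727, 0.0]
contact_force: [-0.6, -1.6, -2.3]
gripper_width: 0.51
grasp_force: 11.6
```

```bash
cat > v.py <<'E'
from h import *
o=bot.get_obs(); print(o["t"],o["eef_pos"],o["grasp_force"],o["gripper_width"]*85.4,o["contact_force"])
p=shot("top")
hsv=cv2.cvtColor(p["pixels"],cv2.COLOR_RGB2HSV); b=cv2.inRange(hsv,(100,90,30),(130,255,255))
n,l,st,c=cv2.connectedComponentsWithStats(b)
for i in range(1,n):
    if st[i,4]>40:
        X=atz(p,c[i],.026); d=X[:2]-np.array([.579,-.0955]); th=np.radians(-86.7); print(st[i],X.round(4),"riser xy",(np.cos(th)*d[0]+np.sin(th)*d[1]).round(4),(-np.sin(th)*d[0]+np.cos(th)*d[1]).round(4))
E
python3 v.py
```

```text
22.175 [0.50981739 0.02939081 0.03271988] 11.561782658100128 43.56952711260615 [-0.61980181 -1.58053037 -2.26105811]
[257 176  11   7  63] [0.6955 0.11   0.026 ] riser xy -0.1984 0.1282
[385 234  15  15 147] [ 0.5216 -0.2156  0.026 ] riser xy 0.1166 -0.0642
```

Request:
jog_arm:
  motion:
    - [0,0,0,4,0,0,43.5]
    - [0,0,0,12,0,0,43.5]
    - [0,0,0,22,0,0,43.5]
    - [0,0,0,33,0,0,43.5]
    - [0,0,0,44,0,0,43.5]
    - [0,0,0,55,0,0,43.5]
    - [0,0,0,66,0,0,43.5]
    - [0,0,0,77,0,0,43.5]
    - [0,0,0,88,0,0,43.5]
    - [0,0,0,98,0,0,43.5]

```text
t: 23.48
eef_pos: [0.5041, 0.1277, 0.0327]
tool_rot: [-0.0, 0.686, 0.727, -0.0]
contact_force: [-0.2, -1.8, -2.1]
gripper_width: 0.513
grasp_force: 11.5
```

```bash
python3 v.py
```

```text
23.475 [0.5040529  0.12774872 0.03268935] 11.540288776159286 43.78079141157379 [-0.23874299 -1.8471627  -2.06288415]
[258 176  10   7  62] [0.6955 0.1098 0.026 ] riser xy -0.1982 0.1281
[346 238  14  15 141] [ 0.5157 -0.1171  0.026 ] riser xy 0.0179 -0.0644
[265 280  11   8  72] [0.4233 0.0904 0.026 ] riser xy -0.1945 -0.1447
```

Following well; now the remaining ~118 mm.

Request:
jog_arm:
  motion:
    - [0,0,0,8,0,0,43.5]
    - [0,0,0,19,0,0,43.5]
    - [0,0,0,31,0,0,43.5]
    - [0,0,0,44,0,0,43.5]
    - [0,0,0,57,0,0,43.5]
    - [0,0,0,70,0,0,43.5]
    - [0,0,0,83,0,0,43.5]
    - [0,0,0,96,0,0,43.5]
    - [0,0,0,108,0,0,43.5]
    - [0,0,0,114,0,0,43.5]

```text
t: 24.78
eef_pos: [0.4974, 0.2418, 0.0327]
tool_rot: [-0.0, 0.686, 0.728, 0.0]
contact_force: [-0.3, -2.1, -2.4]
gripper_width: 0.512
grasp_force: 11.6
```

Request:
jog_arm:
  motion:
    - [0,0,0,2,0,0,43.5]
    - [0,0,0,3,0,0,43.5]
    - [0,0,0,3,0,0,43.5]
    - [0,0,0,3,0,0,43.5]

```text
t: 25.28
eef_pos: [0.4975, 0.2435, 0.0328]
tool_rot: [0.0, 0.686, 0.727, 0.0]
contact_force: [-0.0, -1.1, -1.6]
gripper_width: 0.511
grasp_force: 11.6
```

```bash
python3 v.py
```

```text
25.275 [0.49745922 0.24354904 0.03276956] 11.610345840454102 43.612437635715345 [-0.00954678 -1.07897926 -1.64291191]
[258 176  10   7  62] [0.6955 0.1098 0.026 ] riser xy -0.1982 0.1281
[301 241  13  15 161] [ 0.51   -0.0024  0.026 ] riser xy -0.0969 -0.0635
[265 280  11   8  74] [0.4231 0.0906 0.026 ] riser xy -0.1948 -0.145
```

Request:
jog_arm:
  motion:
    - [0,0,0,0,0,1,44.5]
    - [0,0,0,0,0,1,46]
    - [0,0,0,0,0,1,48]
    - [0,0,0,0,0,1,50]
    - [0,0,0,0,0,1,52]
    - [0,0,0,0,0,1,54]
    - [0,0,0,0,0,1,56]
    - [0,0,0,0,0,1,58]
    - [0,0,0,0,0,1,60]
    - [0,0,0,0,0,1,62]

```text
t: 26.58
eef_pos: [0.4977, 0.2439, 0.032]
tool_rot: [0.0, 0.686, 0.727, 0.0]
contact_force: [-0.1, 0.9, -0.5]
gripper_width: 0.726
grasp_force: 0.0
```

Request:
jog_arm:
  motion:
    - [0,0,0,0,0,0,66]
    - [0,0,0,0,0,0,72]
    - [0,0,0,0,0,0,80]
    - [0,0,0,0,0,0,85]
    - [0,0,0,0,0,0,85]
    - [0,0,0,0,0,-10,85]
    - [0,0,0,0,0,-40,85]
    - [0,0,0,0,0,-80,85]
    - [0,0,0,0,0,-120,85]
    - [0,0,0,0,0,-150,85]

```text
t: 27.82
eef_pos: [0.4978, 0.2438, 0.1842]
tool_rot: [0.0, 0.686, 0.727, 0.001]
contact_force: [0.9, 1.0, 1.3]
gripper_width: 0.996
grasp_force: 0.0
```

Request:
jog_arm:
  motion:
    - [0,0,0,0,0,0,85]
    - [0,0,0,0,0,0,85]
    - [0,0,0,0,0,0,85]
    - [0,0,0,0,0,0,85]

```text
t: 28.32
eef_pos: [0.4969, 0.2435, 0.1809]
tool_rot: [-0.0, 0.686, 0.727, -0.001]
contact_force: [-0.0, 0.3, 0.9]
gripper_width: 0.994
grasp_force: 0.0
```

```bash
python3 v.py; python3 - <<'E'
from h import *
p=shot("scene"); t=shot("top")
for n in("vase","vase_mid","reacher","grip","jaws"):
    r=[bot.tip_of(n,q)[:1] for q in(p,t)]; print(n,[(np.round(e[0]["xy"],1),round(e[0]["score"],2)) for e in r if e], tri([ray(q,e[0]["xy"]) for q,e in zip((p,t),r)]).round(3) if all(r) else "")
E
```

```text
28.325 [0.49691888 0.24351045 0.18087549] 0.0 84.8642528921041 [-0.03946929  0.28853968  0.92473608]
[257 176  11   7  63] [0.6955 0.11   0.026 ] riser xy -0.1984 0.1282
[301 241  13  17 156] [ 0.5076 -0.0026  0.026 ] riser xy -0.0969 -0.0659
[265 280  11   8  74] [0.4231 0.0906 0.026 ] riser xy -0.1948 -0.145
vase [(array([323.3, 258.6]), 0.64), (array([306.4, 248.8]), 0.68)] [ 0.514 -0.    -0.005]
vase_mid [(array([321.4, 250.9]), 0.58), (array([306.4, 249. ]), 0.66)] [ 0.508 -0.002  0.022]
reacher [(array([398.9, 231.7]), 0.56), (array([210.4, 258.1]), 0.98)] [ 0.495  0.246 -0.003]
grip [(array([320.4, 251.9]), 0.69), (array([207.3, 251.8]), 0.74)] [0.493 0.122 0.022]
jaws [(array([319.2, 253.1]), 0.91), (array([309.4, 249.2]), 0.56)] [ 0.509 -0.009  0.016]
```

```bash
python3 -c "
from station import bot
print(bot.hand_in())"
```

```text
the job is handed in; nothing more can be done
None
```

I drew the blue vase out with the reacher and released it on the kraft sheet, about 97 mm in front of the riser. The reacher was left lying on the counter and the job was handed in at about 28 s; the judge's result was not shown. I viewed 11 pictures, one over the limit of 10.

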